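# Mount a wooden soldier in the painting jig

### The arm

A 7-joint arm with a two-finger parallel gripper is mounted at the origin on the work surface. World frame = base frame: x ahead of the robot, y to its left, z up, the work surface at z = 0. Lengths are in m, angles in rad, forces in N, time in s.
With the tool pointing down it reaches from about 0.4 to 0.85 m from the base axis. Payload 4.5 kg.
Tool frame: the origin (TCP) lies at the very end of the fingers, on their centre line; the grasp point (between the pads) lies 19 mm behind it; z points along the fingers, y is the line along which they close (so a half turn about z gives the same grasp; the last joint's range is limited). The gripper opens to 88 mm and grips with 3 to 60 N. Pads are 18 mm wide; open, the fingers measure 123 mm over their backs; the gripper's body (75 mm by 187 mm) begins 45 mm behind the grasp point.
Start: joints at [1.207, 0.689, -0.195, 1.565, 0.157, 0.902, -0.215], TCP at [0.242, -0.576, 0.239] pointing down, gripper open.
Joint ranges: [-3.01, 3.01], [-0.46, 2.08], [-1.47, 1.51], [0.13, 2.56], [-1, 4.14], [0.04, 2.09], [-2.66, 2.66]. Speed limits (rad/s): [2.57, 2.57, 3.14, 3.14, 3.14, 3.14, 3.14].

### API

Orientations are given as a unit quaternion [x, y, z, w].
In Python, from plant import r gives the robot as it stands. The module is installed in compiled form; this text tells all that it offers.
- The arm moves only by the shell command python3 -m pendant 'ROWS' [FORCE]. ROWS is JSON, one flat list of numbers, 7 for each row, row after row: the opening, from 0 (shut) to 1 (fully open), then the shift along the tool's x, y, z scaled (see below), then the turn, a rotation vector about the tool's x, y, z scaled (see below). A call has 1 to 12 rows; each row is the pose to reach, as a shift and turn from the pose commanded when the call began, along the tool's axes at that moment; what a row does not reach only later rows make up. The controller multiplies each number of a shift by 0.15 m and each number of a turn by pi/2 rad. A row lasts 1/10 s, in which the tool goes at most 50 mm and 8.59 degrees, less where a joint would pass 70% of its speed; a pose out of reach is approached as far as the arm can. A call with a number of a shift or a turn outside -1 to 1 is refused whole. A call with a gripper value outside its range is refused whole. The fingers move at their own pace and stop on an object; FORCE is the grip in N (left out, the last holds). Time passes only in rows, so rows that repeat a pose let the fingers close. It gives the time, the measured TCP pose, the force, the opening and the grip force at its end, in the units of the state.
- r.get_state(): the state, without advancing time (a new reading comes with each control period).
- r.snapshot(name): name is "scene" or "top"; returns a dict with "img" (400x640x3 uint8, red, green, blue), "mtx" (3x3 intrinsics, pixels), "cam_to_world" (4x4, takes a point from camera to world coordinates). Camera axes: x right, y up, looking along -z (the intrinsics and any distortion apply to the point x, -y, -z); pixel columns grow to the right and rows downward; lengths in m; the calibration is good to about 2 mm. A picture is of the moment at which its call begins. There is no depth.
- r.finish_job(): hands the job in; it is judged then, once.
The state is a dict: "clock": time; "q": joint angles; "qd": joint speeds; "joint_torque": joint torques, N m; "tool_pos": TCP position; "eef_rot": TCP orientation; "contact_force": force on the tool from outside, world axes, zero at the start; "moment": the same for the moment, N m; "opening": opening from 0.0 (shut) to 1.0 (fully open); "finger_force": force on a finger pad.
Only numpy, scipy, OpenCV 4.12 (cv2) and the standard library are available. Lean on these libraries where they do the work, as an engineer would, in place of code of your own. Each camera call takes 0.05 s, during which the arm holds its last target. There are 200 camera calls.

### The job

Get the wooden soldier ready for painting: draw the jig's tailstock back, lift the soldier off its rack and lay it in the jig's two forks with its feet towards the headstock and its face (the side with the cap peak) straight up. Then slide the tailstock up so that the soldier is held snugly between the two centre pins, both collars against its ends. Leave the plain spindle and the other things on the table where they are.

Things in the scene. Friction and masses are not known exactly. Their poses are not given: they have to be found in the camera images.
- soldier: Toy soldier turned from pale wood, 190 mm long, lying level on its rack, feet roughly to the robot's left, rolled up to 35 degrees off face-up. Origin: centre of the feet end face; z along its axis from feet to hat, x out of its front (face). Foot disc 38 mm diameter, z=0 to 20 mm; plain round body 32 mm diameter, z=20 to 140; head 30; hat 34 mm diameter, z=166 to 190.
- soldier_top (a point): Centre of the soldier's hat end face (z=190 mm on its axis). Both end faces have a blind centre hole, 13 mm diameter, 15 mm deep.
- peak_tip (a point): Tip of the soldier's cap peak: a flat wooden tongue 24 mm wide and 6 mm thick that reaches 40 mm out from the axis on the front (+x), at z=169 mm. Small dark buttons run down the front below it.
- soldier_grip (a point): Point on the soldier's axis at z=84 mm, about its centre of mass: where to grip the round body (32 mm), midway between the forks of its rack.
- rack_a: The soldier's rack, plywood, fixed: base board 70 x 170 mm, 10 mm thick, with two V forks, each 10 mm thick along the axis and 34 mm wide, 48 and 130 mm from the feet end, reaching to 5 mm below the axis. Origin: on the axis of the lying soldier, at its feet end, 80 mm above the table; z along the axis towards the hat, x up.
- jig: Painting jig, fixed: plywood bed 90 x 400 mm, 22 mm thick; centre axis 90 mm above the table. Origin under it on the centre line; y towards the headstock (wood block 70 mm wide, 118 mm tall), z up. Two V forks (10 mm thick along y, 34 mm wide, to 5 mm below the axis) at y=+82 and y=0 mm, 48 and 130 mm from the head collar, hold a 32 mm body exactly on the centre axis.
- head_collar (a point): Centre of the face of the headstock's steel collar (28 mm diameter), on the centre axis. From it a tapered pin 8 mm in diameter sticks out 10 mm towards the tailstock. The soldier's feet end comes against this face.
- tail_collar (a point): Centre of the face of the tailstock's collar (28 mm diameter), with a like pin sticking out 10 mm towards the headstock. The soldier's hat end comes against this face.
- tail_grip (a point): Grip point of the tailstock: 28 mm up its upright wooden post, 24 x 24 mm and 50 mm tall (its top is 22 mm higher), standing on the tailstock block (70 x 50 mm), whose top is 118 mm above the table. 35 mm behind the collar face.
- tailstock (a joint): Slide of the tailstock along the bed, m. 0: the collars are 180 mm apart; grows as it is drawn back from the headstock (to -y of the jig), up to 0.08 (260 mm apart). Stiff: about 3 N to move, stays where left. 0.010 with the soldier held snugly.
- spindle: Plain turned wooden spindle, 188 mm long, 32 mm diameter, without peak, lying on the other rack (same rack, same axis height). Not to be moved. Origin: centre of its end face; z along its axis.
- paint_a: Dropper bottle of paint, 28 mm diameter, 74 mm tall. Bystander; origin under it.
- paint_b: Dropper bottle of paint, 28 mm diameter, 74 mm tall. Bystander; origin under it.
- brush_pot: White pot with brushes, 96 mm diameter, 180 mm tall. Bystander; origin under it.
- glass: Drinking glass, 70 mm diameter, 90 mm tall. Bystander; origin under it.
- jar: Glass jar, 68 mm diameter, 75 mm tall. Bystander; origin under it.
- sanding_block: Cork sanding block 100 x 60 x 30 mm. Bystander; origin under it.
Not all that is in view belongs to the job. What is shaped like the soldier but green is not meant.

How it is judged:
By the outcome, as a careful person would: the job done as asked, in the order asked, and still so for the second after the job is handed in, with the robot touching nothing.
It also fails if it takes over 54 s, if anything falls off the work surface, if the arm or the gripper's body presses on something with over 40 N, if the wrist force passes 120 N, or if a joint passes its speed limit or range.

## Working session

There is one attempt and no reset: what is moved stays moved. The work goes in short steps, Python scripts to look and compute and a shell command to move; the robot and the scene stay as the last step left them, time stands still between calls to the robot, and variables do not carry over. Pictures are saved under pics/ and viewed, at most 12 in all, crops included, and the job is handed in when it is done.

```bash
mkdir -p pics
cat > h.py <<'E'
import numpy as np, cv2
from plant import r
from scipy.spatial.transform import Rotation as R
def snap(n,f=None):
    s=r.snapshot(n); s={k:np.array(s[k]) for k in('img','mtx','cam_to_world')}
    if f: cv2.imwrite(f'pics/{f}.png',s['img'][:,:,::-1]); np.savez(f'pics/{f}.npz',**s)
    return s
def ray(s,u,v):
    d=np.linalg.inv(s['mtx'])@[u,v,1]; d=np.array([d[0],-d[1],-d[2]])
    T=s['cam_to_world']; return T[:3,3],T[:3,:3]@d
def onz(s,u,v,z):
    o,d=ray(s,u,v); return o+d*(z-o[2])/d[2]
def proj(s,p):
    T=s['cam_to_world']; c=T[:3,:3].T@(np.array(p)-T[:3,3]); c=s['mtx']@[c[0],-c[1],-c[2]]; return c[:2]/c[2]
def tri(a,b):
    (o,d),(p,e)=a,b; d=d/np.linalg.norm(d);e=e/np.linalg.norm(e)
    t=np.linalg.lstsq(np.c_[d,-e],p-o,rcond=None)[0]; A=o+t[0]*d;B=p+t[1]*e
    return (A+B)/2,np.linalg.norm(A-B)
def load(f): return dict(np.load(f'pics/{f}.npz'))
E
python3 - <<'E'
from h import *
for n in('scene','top'):
    s=snap(n,n+'0'); print(n,s['mtx'].round(1).tolist(),s['cam_to_world'].round(3).tolist(), s.keys())
st=r.get_state(); print(st)
E
```

```text
scene [[373.4, 0.0, 317.9], [0.0, 373.4, 198.1], [0.0, 0.0, 1.0]] [[-0.045, -0.794, 0.607, 1.279], [0.999, -0.026, 0.039, 0.214], [-0.015, 0.608, 0.794, 1.004], [0.0, 0.0, 0.0, 1.0]] dict_keys(['img', 'mtx', 'cam_to_world'])
top [[516.4, 0.0, 319.6], [0.0, 516.4, 205.8], [0.0, 0.0, 1.0]] [[-0.002, 0.995, -0.099, 0.4], [-1.0, -0.004, -0.017, 0.153], [-0.017, 0.099, 0.995, 1.926], [0.0, 0.0, 0.0, 1.0]] dict_keys(['img', 'mtx', 'cam_to_world'])
{'clock': 0.1, 'q': array([ 1.20681036,  0.68991574, -0.19451869,  1.56623461,  0.15731338,
        0.90250226, -0.21509588]), 'qd': array([-0.0015428 , -0.00326975,  0.00121701, -0.00188437,  0.00161392,
       -0.00143443,  0.00076059]), 'joint_torque': array([-3.55543918e-03, -5.28502107e+01, -1.27152108e+00, -1.53837472e+01,
       -5.25889162e-02,  1.97104448e-03,  3.18491175e-05]), 'tool_pos': array([ 0.24184683, -0.5756949 ,  0.2379819 ]), 'eef_rot': array([ 9.80276971e-01,  1.97626832e-01, -2.28741828e-04, -8.01863256e-04]), 'contact_force': array([ 0.68583053, -0.53420413,  0.30404312]), 'moment': array([0.03163144, 0.00162762, 0.02681123]), 'finger_force': 0.0, 'opening': 0.9994364200199053}
```

View pics/scene0.png

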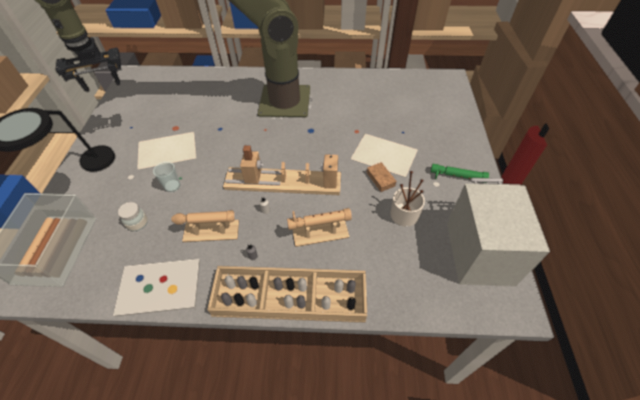

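View pics/top0.png

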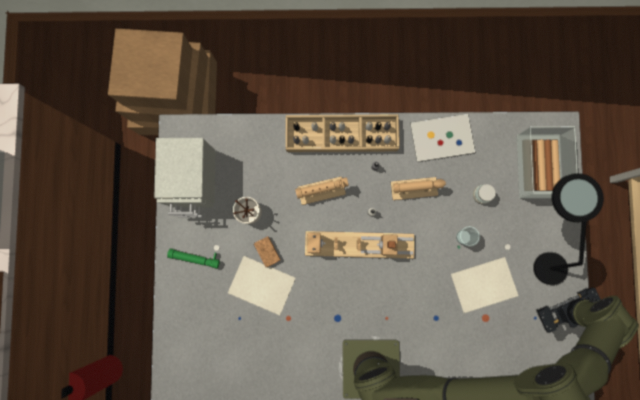

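Run:
```python
from h import *
a=load('scene0')['img'][140:250,165:365];b=load('top0')['img'][165:270,285:460]
A=cv2.resize(a,(800,440),interpolation=cv2.INTER_CUBIC);B=cv2.resize(b,(800,480),interpolation=cv2.INTER_CUBIC)
cv2.imwrite('pics/c1.png',A[:,:,::-1]);cv2.imwrite('pics/c2.png',B[:,:,::-1])
```

```text
(no output)
```

View pics/c1.png

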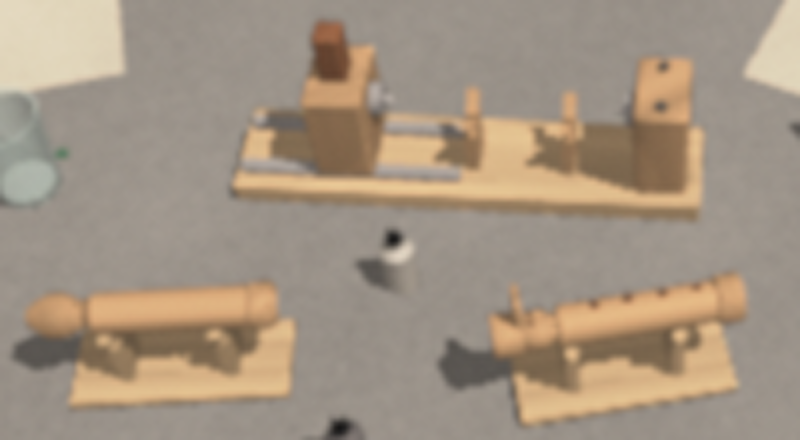

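View pics/c2.png

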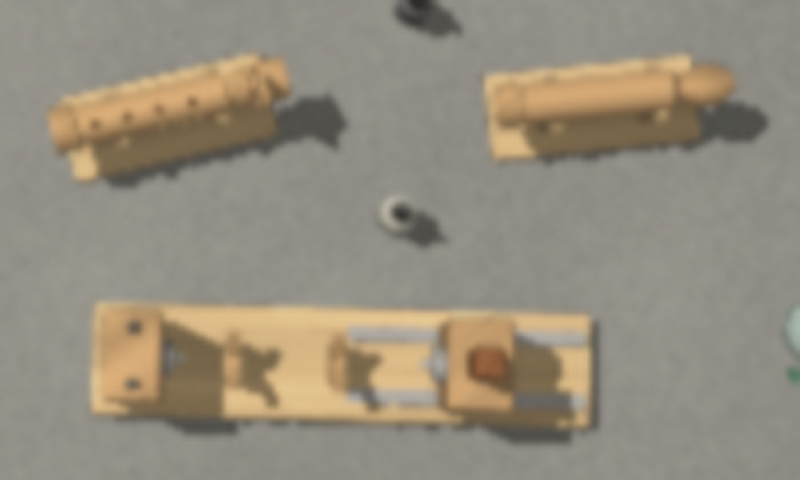

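Run:
```python
from h import *
t=load('top0')['img'];s=load('scene0')['img']
def Z(i,x,y,w,h,k):
    o=cv2.resize(i[y:y+h,x:x+w],None,fx=k,fy=k,interpolation=cv2.INTER_CUBIC)
    return np.clip(o.astype(float)*1.35,0,255).astype(np.uint8)
cv2.imwrite('pics/sol.png',np.vstack([Z(t,290,174,72,32,11),Z(s,285,204,72,22,11)])[:600,:,::-1])
cv2.imwrite('pics/jig.png',np.vstack([Z(t,303,228,115,36,6.9)[:,:792],Z(s,222,142,115,50,6.9)[:,:792]])[:600,:,::-1])
```

```text
(no output)
```

View pics/sol.png

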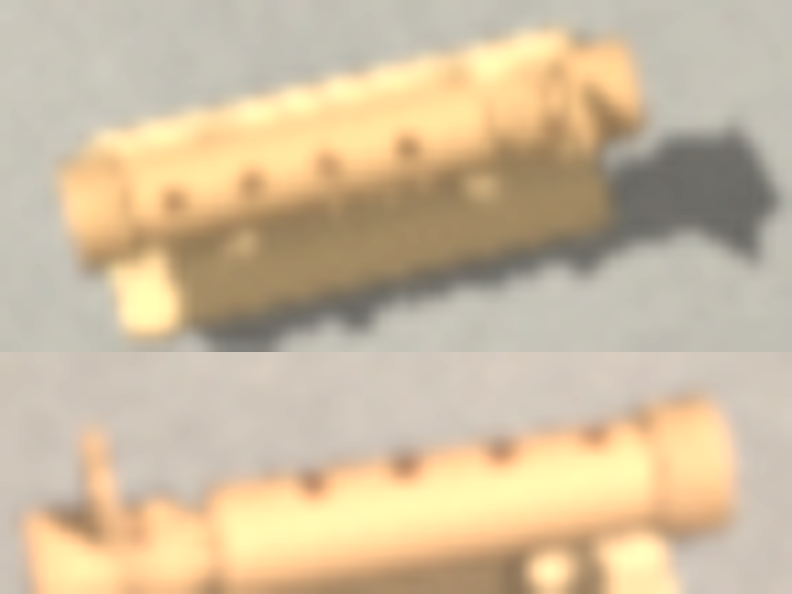

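View pics/jig.png

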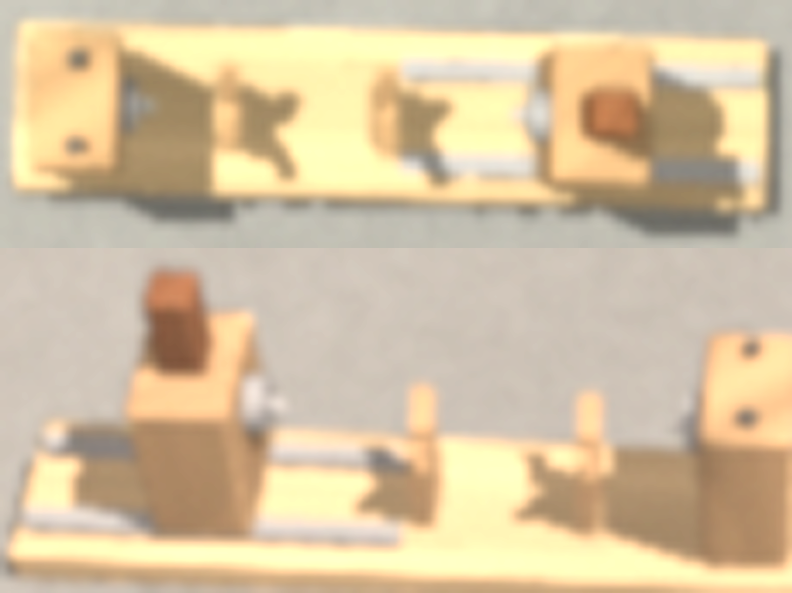

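```bash
cat > m1.py <<'E'
from h import *
T=load('top0');S=load('scene0')
def f(p,x0,y0,k,dy=0): return (x0+(p[0]+.5)/k-.5, y0+(p[1]-dy+.5)/k-.5)
ts=lambda *p:f(p,290,174,11); ss=lambda *p:f(p,285,204,11,352)
tj=lambda *p:f(p,303,228,6.9); sj=lambda *p:f(p,222,142,6.9,248)
P=lambda v:np.round(np.array(v)*1000,1)
print('feet',P(onz(T,*ts(74,217),.08)),'hat',P(onz(T,*ts(638,85),.08)))
F=onz(T,*ts(74,217),.08);H=onz(T,*ts(638,85),.08);print('len',np.linalg.norm(F-H))
a=(H-F)/np.linalg.norm(H-F); n=np.cross(a,[0,0,1]) ; print('axis',a,'side',n)
for nm,t,s in[('b',(175,200),(597,436)),('b',(252,183),(500,452)),('b',(330,163),(406,465)),('b',(408,147),(314,484)),('peak',(583,152),(93,430))]:
    X,e=tri(ray(T,*ts(*t)),ray(S,*ss(*s)));d=X-F
    print(nm,P(X),'gap',P(e),'z',P(d@a),'side',P(d@n),'up',P(d[2]),'roll',np.degrees(np.arctan2(d@n,d[2])))
c=[onz(T,*tj(*p),.022) for p in((20,20),(768,40),(765,212),(12,188))]
print('bed',[P(x) for x in c],'c',P(sum(c)/4), P(np.linalg.norm(c[0]-c[1])),P(np.linalg.norm(c[1]-c[2])))
y=(c[0]+c[3]-c[1]-c[2]);y/=np.linalg.norm(y);print('jig y',y)
for nm,t,z,s in[('post',(612,113),.168,(172,285)),('hole1',(79,58),.118,(750,348)),('hole2',(77,146),.118,(745,417)),('tailpin',(515,113),.09,(285,405)),('headcol',(127,103),.09,(690,425)),('fork1',(385,113),.09,(422,385)),('fork2',(229,106),.09,(590,392))]:
    X,e=tri(ray(T,*tj(*t)),ray(S,*sj(*s))); print(nm,P(onz(T,*tj(*t),z)),P(onz(S,*sj(*s),z)),'tri',P(X),P(e))
E
python3 m1.py
```

```text
feet [630.2 268.8  80. ] hat [673.   83.7  80. ]
len 0.18993798419485325
axis [ 0.22530247 -0.97428887  0.        ] side [-0.97428887 -0.22530247  0.        ]
b [633.4 234.2  98. ] gap 1.4 z 34.4 side 4.7 up 18.0 roll 14.627573107356326
b [639.  208.6  97.2] gap 2.4 z 60.6 side 5.0 up 17.2 roll 16.20506240744194
b [645.2 183.4  98.8] gap 2.2 z 86.6 side 4.6 up 18.8 roll 13.7994733958866
b [650.6 158.5  96.4] gap 1.4 z 112.1 side 4.9 up 16.4 roll 16.742586733384588
peak [646.7 100.9 113.2] gap 3.9 z 167.3 side 21.8 up 33.2 roll 33.31783352680903
bed [array([499. , 238.1,  22. ]), array([ 487. , -160.6,   22. ]), array([ 395.9, -157.2,   22. ]), array([409.5, 242.3,  22. ])] c [447.8  40.7  22. ] 398.9 91.2
jig y [0.03197074 0.99948881 0.        ]
post [444.8 -59.4 168. ] [443.9 -62.2 168. ] tri [445.  -60.5 169.2] 2.6
hole1 [474.6 203.9 118. ] [427.7 202.8 118. ] tri [472.7 203.  164.7] 0.8
hole2 [430.1 204.9 118. ] [471.8 201.5 118. ] tri [431.  203.6  73.4] 5.3
tailpin [446.9 -19.2  90. ] [445.3 -20.3  90. ] tri [446.9 -19.4  91.8] 0.8
headcol [452.5 180.   90. ] [452.2 175.1  90. ] tri [452.7 177.5  90.7] 4.9
fork1 [447.1  47.5  90. ] [430.2  44.4  90. ] tri [446.7  48.1 107.7] 0.8
fork2 [450.9 127.5  90. ] [432.3 126.1  90. ] tri [450.3 127.9 109.4] 0.1
```

```bash
cat > plan.py <<'E'
from h import *
def unit(v): v=np.array(v,float); return v/np.linalg.norm(v)
JY=unit([.032,.9995,0]);
def frame(x,z): x=unit(x);z=unit(z); return np.c_[x,np.cross(z,x),z]
RJ=frame(JY,[0,0,-1])
A=unit([.2253,-.9743,0]);N=np.cross(A,[0,0,1]);RHO=np.radians(15.5)
RS=frame(-A,-(np.sin(RHO)*N+np.cos(RHO)*np.array([0,0,1])))
def tcp(g,Rm): return np.array(g)+.019*Rm[:,2]
def plan(*wps):
    st=r.get_state();p=st['tool_pos'];q=R.from_quat(st['eef_rot'])
    print('t',round(st['clock'],2),'p',p.round(4),'f',np.round(st['contact_force'],1),'op',round(st['opening'],3))
    for P,M in wps:
        P=np.array(P);M=R.from_matrix(M)
        while 1:
            d=q.inv().apply(P-p)/.15; w=(q.inv()*M).as_rotvec()
            k=max(1,np.abs(d).max()/.995,np.abs(w).max()/(np.pi/2)); d/=k;w/=k
            n=max(np.linalg.norm(d)*3,np.degrees(np.linalg.norm(w))/8.59)
            print('rows>=%.1f'%n,np.r_[d,w/(np.pi/2)].round(3).tolist())
            p=p+q.apply(d*.15);q=q*R.from_rotvec(w)
            if k==1: break
E
python3 -c "
from plan import *
g=[.4445,-.0615,.146]
t=tcp(g,RJ);plan((t+[0,0,.12],RJ),(t,RJ))"
```

```text
t 0.1 p [ 0.2418 -0.5757  0.238 ] f [ 0.7 -0.5  0.3] op 0.999
rows>=4.2 [0.971, -0.995, -0.021, -0.0, -0.0, -0.274]
rows>=3.2 [0.995, -0.382, -0.017, -0.0, -0.0, -0.21]
rows>=3.0 [0.995, -0.037, -0.016, -0.0, -0.0, -0.196]
rows>=0.7 [0.224, 0.062, -0.004, -0.0, -0.0, -0.046]
rows>=2.4 [-0.0, 0.0, 0.8, 0.0, 0.0, -0.0]
```

```bash
python3 -m pendant '[1,0.97,-0.995,-0.02,0,0,-0.27, 1,0.97,-0.995,-0.02,0,0,-0.27, 1,0.97,-0.995,-0.02,0,0,-0.27, 1,0.97,-0.995,-0.02,0,0,-0.27, 1,0.97,-0.995,-0.02,0,0,-0.27]' 30
python3 -m pendant '[1,0.99,-0.38,-0.02,0,0,-0.21, 1,0.99,-0.38,-0.02,0,0,-0.21, 1,0.99,-0.38,-0.02,0,0,-0.21, 1,0.99,-0.38,-0.02,0,0,-0.21, 1,0.99,-0.38,-0.02,0,0,-0.21]'
python3 -c "
from plan import *
g=[.4445,-.0615,.146]
t=tcp(g,RJ);plan((t+[0,0,.12],RJ),(t,RJ))"
```

```text
clock: 0.6
tool_pos: [0.321, -0.376, 0.2419]
eef_rot: [0.915, 0.404, 0.001, -0.002]
contact_force: [1.0, -0.3, 0.4]
opening: 1.0
finger_force: 0.0
clock: 1.1
tool_pos: [0.3785, -0.2336, 0.2448]
eef_rot: [0.838, 0.546, 0.0, 0.0]
contact_force: [0.5, -1.1, -0.0]
opening: 1.0
finger_force: 0.0
t 1.1 p [ 0.3785 -0.2336  0.2448] f [ 0.5 -1.1 -0. ] op 1.0
rows>=3.0 [0.995, -0.049, -0.012, 0.0, -0.0, -0.198]
rows>=0.7 [0.224, 0.06, -0.003, 0.0, -0.0, -0.046]
rows>=2.4 [-0.0, 0.0, 0.8, -0.0, 0.0, 0.0]
```

```bash
python3 -m pendant '[1,0.99,-0.05,-0.01,0,0,-0.2, 1,0.99,-0.05,-0.01,0,0,-0.2, 1,0.99,-0.05,-0.01,0,0,-0.2, 1,0.99,-0.05,-0.01,0,0,-0.2, 1,0.99,-0.05,-0.01,0,0,-0.2, 1,0.99,-0.05,-0.01,0,0,-0.2]'
python3 -m pendant '[1,0.224,0.06,0,0,0,-0.046, 1,0.224,0.06,0,0,0,-0.046, 1,0.224,0.06,0,0,0,-0.046, 1,0.224,0.06,0,0,0,-0.046, 1,0.224,0.06,0,0,0,-0.046]'
python3 -c "
from plan import *
g=[.4445,-.0615,.146]
t=tcp(g,RJ);plan((t,RJ))"
```

```text
clock: 1.7
tool_pos: [0.4306, -0.0988, 0.2458]
eef_rot: [0.745, 0.667, -0.001, 0.0]
contact_force: [-0.3, -0.6, 0.1]
opening: 1.002
finger_force: 0.0
clock: 2.2
tool_pos: [0.4433, -0.0652, 0.2461]
eef_rot: [0.72, 0.694, -0.001, 0.0]
contact_force: [0.1, 0.4, -0.7]
opening: 0.998
finger_force: 0.0
t 2.2 p [ 0.4433 -0.0652  0.2461] f [ 0.1  0.4 -0.7] op 0.998
rows>=2.4 [0.026, 0.008, 0.794, -0.0, 0.001, -0.002]
```

```bash
python3 -m pendant '[1,0.026,0.008,0.4,0,0,0, 1,0.026,0.008,0.6,0,0,0, 1,0.026,0.008,0.79,0,0,0, 1,0.026,0.008,0.79,0,0,0, 1,0.026,0.008,0.79,0,0,0]' 30
python3 -m pendant '[0,0,0,0,0,0,0, 0,0,0,0,0,0,0, 0,0,0,0,0,0,0, 0,0,0,0,0,0,0, 0,0,0,0,0,0,0, 0,0,0,0,0,0,0, 0,0,0,0,0,0,0, 0,0,0,0,0,0,0]' 30
```

```text
clock: 2.7
tool_pos: [0.4451, -0.0601, 0.128]
eef_rot: [0.719, 0.695, -0.0, -0.0]
contact_force: [-0.7, 0.4, -0.7]
opening: 1.0
finger_force: 0.0
clock: 3.5
tool_pos: [0.4452, -0.0596, 0.1277]
eef_rot: [0.719, 0.696, -0.0, -0.0]
contact_force: [-0.3, 0.2, 0.0]
opening: 0.295
finger_force: 0.0
```

```bash
python3 -m pendant '[0,0,0,0,0,0,0, 0,0,0,0,0,0,0, 0,0,0,0,0,0,0, 0,-0.05,0,0,0,0,0, 0,-0.11,0,0,0,0,0, 0,-0.17,0,0,0,0,0, 0,-0.23,0,0,0,0,0, 0,-0.28,0,0,0,0,0, 0,-0.32,0,0,0,0,0, 0,-0.33,0,0,0,0,0, 0,-0.33,0,0,0,0,0]' 40
python3 -c "
from plan import *
s=snap('top','top1')
o=cv2.resize(s['img'][225:270,300:425],None,fx=6,fy=6,interpolation=cv2.INTER_CUBIC);cv2.imwrite('pics/d1.png',o[:,:,::-1])"
```

```text
clock: 4.6
tool_pos: [0.4442, -0.1104, 0.1277]
eef_rot: [0.719, 0.695, 0.0, 0.001]
contact_force: [5.3, -0.0, -5.7]
opening: 0.267
finger_force: 40.0
```

```bash
python3 -m pendant '[1,0,0,0,0,0,0, 1,0,0,0,0,0,0, 1,0,0,0,0,0,0, 1,0,0,0,0,0,0, 1,0,0,-0.3,0,0,0, 1,0,0,-0.6,0,0,0, 1,0,0,-0.8,0,0,0, 1,0,0,-0.8,0,0,0, 1,0,0,-0.8,0,0,0]'
python3 -c "
from plan import *
g=np.array([.649,.187,.080])
t=tcp(g,RS);plan((t-.13*RS[:,2],RS),(t,RS))"
```

```text
clock: 5.55
tool_pos: [0.4432, -0.1095, 0.2478]
eef_rot: [0.719, 0.695, -0.0, 0.0]
contact_force: [-0.2, 0.2, -1.0]
opening: 0.995
finger_force: 0.0
t 5.55 p [ 0.4432 -0.1095  0.2478] f [-0.2  0.2 -1. ] op 0.995
rows>=3.5 [0.995, 0.563, 0.204, -0.086, 0.012, -0.083]
rows>=3.4 [0.893, 0.64, 0.298, -0.085, 0.011, -0.082]
rows>=2.6 [0.0, -0.0, 0.867, 0.0, -0.0, 0.0]
```

```bash
python3 -m pendant '[1,0.99,0.56,0.2,-0.086,0.012,-0.083, 1,0.99,0.56,0.2,-0.086,0.012,-0.083, 1,0.99,0.56,0.2,-0.086,0.012,-0.083, 1,0.99,0.56,0.2,-0.086,0.012,-0.083, 1,0.99,0.56,0.2,-0.086,0.012,-0.083]'
python3 -m pendant '[1,0.89,0.64,0.3,-0.085,0.011,-0.082, 1,0.89,0.64,0.3,-0.085,0.011,-0.082, 1,0.89,0.64,0.3,-0.085,0.011,-0.082, 1,0.89,0.64,0.3,-0.085,0.011,-0.082, 1,0.89,0.64,0.3,-0.085,0.011,-0.082, 1,0.89,0.64,0.3,-0.085,0.011,-0.082]'
python3 -c "
from plan import *
g=np.array([.649,.187,.080])
t=tcp(g,RS);plan((t-.13*RS[:,2],RS),(t,RS))"
```

```text
clock: 6.05
tool_pos: [0.5325, 0.0411, 0.2157]
eef_rot: [0.668, 0.741, 0.054, 0.04]
contact_force: [-0.4, -0.3, 0.2]
opening: 1.0
finger_force: 0.0
clock: 6.65
tool_pos: [0.6185, 0.1773, 0.1859]
eef_rot: [0.617, 0.776, 0.103, 0.083]
contact_force: [0.5, -0.4, 0.2]
opening: 1.0
finger_force: 0.0
t 6.65 p [0.6185 0.1773 0.1859] f [ 0.5 -0.4  0.2] op 1.0
rows>=0.1 [0.018, 0.016, -0.003, -0.003, 0.001, 0.0]
rows>=2.6 [0.0, -0.0, 0.867, 0.0, 0.0, 0.0]
```

```bash
python3 -m pendant '[1,0.018,0.016,0.3,0,0,0, 1,0.018,0.016,0.55,0,0,0, 1,0.018,0.016,0.75,0,0,0, 1,0.018,0.016,0.864,0,0,0, 1,0.018,0.016,0.864,0,0,0, 0.6,0.018,0.016,0.864,0,0,0, 0.6,0.018,0.016,0.864,0,0,0, 0.5,0.018,0.016,0.864,0,0,0, 0.5,0.018,0.016,0.864,0,0,0]' 20
python3 -m pendant '[0,0,0,0,0,0,0, 0,0,0,0,0,0,0, 0,0,0,0,0,0,0, 0,0,0,0,0,0,0, 0,0,0,0,0,0,0]' 20
python3 -c "
from plan import *
g=np.array([.649,.187,.080])
t=tcp(g,RS);plan((t,RS));snap('top','top2');snap('scene','scene2')"
```

```text
clock: 7.55
tool_pos: [0.6557, 0.1908, 0.0644]
eef_rot: [0.616, 0.776, 0.106, 0.084]
contact_force: [0.4, 0.2, 0.9]
opening: 0.659
finger_force: 0.0
clock: 8.05
tool_pos: [0.6536, 0.1904, 0.0626]
eef_rot: [0.616, 0.776, 0.104, 0.083]
contact_force: [-6.4, -0.3, 1.9]
opening: 0.35
finger_force: 19.8
t 8.05 p [0.6536 0.1904 0.0626] f [-6.4 -0.3  1.9] op 0.35
rows>=0.0 [-0.015, -0.003, 0.005, -0.002, -0.0, 0.001]
```

```bash
python3 -c "
from plan import *
p=r.get_state()['tool_pos']
t=np.array([.4491,.0815,.072])
plan((p+[0,0,.13],RS),(t+[0,0,.10],RJ),(t,RJ))"
```

```text
t 8.15 p [0.6536 0.1904 0.0626] f [-6.  -0.9  2.7] op 0.354
rows>=2.6 [0.0, 0.229, -0.836, -0.002, -0.0, 0.001]
rows>=3.1 [-0.27, -0.995, -0.18, 0.116, -0.015, 0.111]
rows>=1.5 [-0.213, -0.457, 0.003, 0.056, -0.007, 0.053]
rows>=2.0 [0.0, 0.0, 0.667, 0.0, 0.0, 0.0]
```

```bash
python3 -m pendant '[0,0,0,0,0,0,0, 0,0,0.02,-0.08,0,0,0, 0,0,0.06,-0.22,0,0,0, 0,0,0.12,-0.44,0,0,0, 0,0,0.18,-0.66,0,0,0, 0,0,0.23,-0.84,0,0,0, 0,0,0.23,-0.84,0,0,0, 0,0,0.23,-0.84,0,0,0]' 35
python3 -c "
from plan import *
t=np.array([.4491,.0815,.072])
plan((t+[0,0,.10],RJ),(t,RJ))"
```

```text
clock: 8.95
tool_pos: [0.6557, 0.1903, 0.195]
eef_rot: [0.617, 0.775, 0.107, 0.084]
contact_force: [-0.1, 0.2, -2.1]
opening: 0.344
finger_force: 34.9
t 8.95 p [0.6557 0.1903 0.195 ] f [-0.1  0.2 -2.1] op 0.344
rows>=3.1 [-0.264, -0.995, -0.172, 0.115, -0.015, 0.11]
rows>=1.6 [-0.216, -0.473, 0.006, 0.057, -0.008, 0.055]
rows>=2.0 [0.0, 0.0, 0.667, 0.0, 0.0, 0.0]
```

```bash
python3 -m pendant '[0,-0.04,-0.16,-0.03,0.02,0,0.02, 0,-0.1,-0.36,-0.06,0.04,-0.005,0.04, 0,-0.15,-0.57,-0.1,0.066,-0.008,0.063, 0,-0.21,-0.78,-0.13,0.09,-0.012,0.087, 0,-0.264,-0.99,-0.172,0.115,-0.015,0.11, 0,-0.264,-0.99,-0.172,0.115,-0.015,0.11, 0,-0.264,-0.99,-0.172,0.115,-0.015,0.11]'
python3 -m pendant '[0,-0.07,-0.15,0,0.019,-0.003,0.018, 0,-0.144,-0.3,0.004,0.038,-0.005,0.037, 0,-0.216,-0.47,0.006,0.057,-0.008,0.055, 0,-0.216,-0.47,0.006,0.057,-0.008,0.055, 0,-0.216,-0.47,0.006,0.057,-0.008,0.055, 0,-0.216,-0.47,0.006,0.057,-0.008,0.055]'
python3 - <<'E'
from plan import *
t=np.array([.4491,.0815,.072])
plan((t+[0,0,.10],RJ),(t+[0,0,.02],RJ),(t,RJ))
T=snap('top','top3');S=snap('scene','scene3')
Z=lambda i,x,y,w,h,k:cv2.resize(i[y:y+h,x:x+w],None,fx=k,fy=k,interpolation=cv2.INTER_CUBIC)
cv2.imwrite('pics/e1.png',np.vstack([Z(T['img'],295,215,130,55,6),Z(S['img'],215,145,130,45,6)])[:600,:,::-1])
E
```

```text
clock: 9.65
tool_pos: [0.5175, 0.1178, 0.1782]
eef_rot: [0.687, 0.725, 0.035, 0.027]
contact_force: [0.6, 0.7, -1.2]
opening: 0.345
finger_force: 34.9
clock: 10.25
tool_pos: [0.451, 0.0832, 0.1717]
eef_rot: [0.718, 0.696, 0.001, -0.0]
contact_force: [-0.1, 0.6, -1.7]
opening: 0.343
finger_force: 34.9
t 10.25 p [0.451  0.0832 0.1717] f [-0.1  0.6 -1.7] op 0.343
rows>=0.1 [-0.012, -0.013, -0.002, 0.0, -0.001, 0.0]
rows>=1.6 [0.0, 0.0, 0.533, -0.0, 0.0, -0.0]
rows>=0.4 [0.0, 0.0, 0.133, 0.0, 0.0, 0.0]
```

View pics/e1.png

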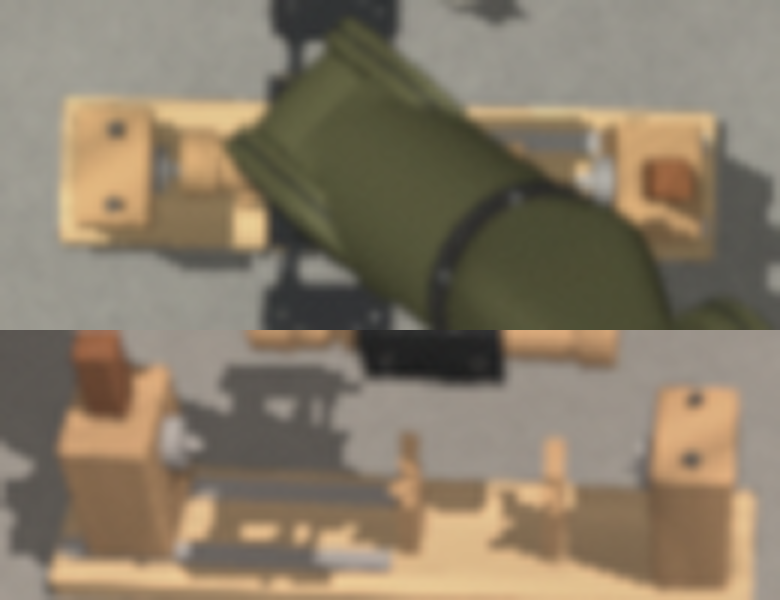

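Run:
```python
from h import *
T=load('top3');S=load('scene3')
print(onz(T,295+179.5/6-.5,215+163/6-.5,.19))
o=cv2.resize(S['img'][165:212,245:325] if 0 else S['img'][110:165,225:325],None,fx=8,fy=8,interpolation=cv2.INTER_CUBIC)
cv2.imwrite('pics/e2.png',np.clip(o*1.3,0,255).astype(np.uint8)[:,:,::-1])
```

```text
[0.45245598 0.16696783 0.19      ]
```

View pics/e2.png

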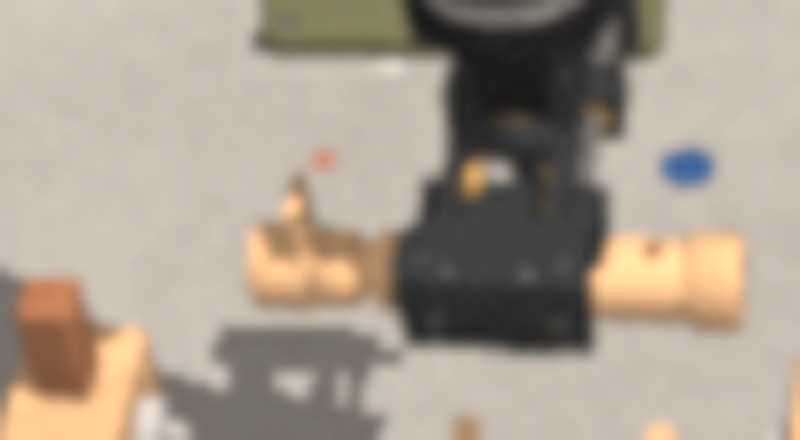

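```bash
cat > roll.py <<'E'
from plan import *
def rel(S,u,v,P0,zpl=None,rad=None):
    """P0 on axis; returns (along from P0, side(+ = -x), up) of ray with plane across axis or cylinder"""
    o,d=ray(S,u,v);B=np.c_[-JY,np.cross(-JY,[0,0,1]),[0,0,1]];o=B.T@(o-P0);d=B.T@d
    if zpl is not None: t=(zpl-o[0])/d[0]
    else:
        c=np.array([d[1:]@d[1:],2*o[1:]@d[1:],o[1:]@o[1:]-rad**2]);t=np.roots(c);t=t[np.isreal(t)].real.min() if np.isreal(t).all() else -c[1]/2/c[0]
    X=o+t*d;return (X*1000).round(1),np.degrees(np.arctan2(X[1],X[2])).round(1)
E
python3 - <<'E'
from roll import *
S=load('scene3');F=np.array([.4537,.1672,.1897])
f=lambda x,y:(225+(x+.5)/8-.5,110+(y+.5)/8-.5)
print('button',[rel(S,*f(653,248),F,rad=q) for q in(.016,.017)])
print('foot end mid',[rel(S,*f(748,282),F,rad=.019)])
print('foot top edge/bottom',rel(S,*f(720,233),F,zpl=.01),rel(S,*f(720,328),F,zpl=.01))
o,d=ray(S,*f(298,178))
for p in(.166,.169,.172): print('pk far',rel(S,*f(298,178),F,zpl=p),'near',rel(S,*f(293,205),F,zpl=p))
# predicted pixels of tip corners for rolls
for rho in(-10,-5,0,5,10):
    c,s=np.cos(np.radians(rho)),np.sin(np.radians(rho));n=np.cross(-JY,[0,0,1])
    g=lambda a,sd,up:(proj(S,F-JY*a+n*sd+np.array([0,0,up]))-[225,110])*8
    print(rho,[g(.169,.04*s+k*c,.04*c-k*s).round() for k in(.012,0,-.012)],'btn',g(.034,.0165*s,.0165*c).round())
E
```

```text
button [(array([38.6,  4. , 15.5]), np.float64(14.6)), (array([38.4,  2.7, 16.8]), np.float64(9.1))]
foot end mid [(array([  1. , -11.6,  15. ]), np.float64(-37.7))]
foot top edge/bottom (array([ 10. , -22. ,  49.6]), np.float64(-23.9)) (array([ 10. , -32.5,  11. ]), np.float64(-71.3))
pk far (array([166. , -16.1,  62.6]), np.float64(-14.4)) near (array([166. , -28.5,  60.8]), np.float64(-25.1))
pk far (array([169. ,  -6. ,  53.2]), np.float64(-6.4)) near (array([169. , -18.5,  51.3]), np.float64(-19.9))
pk far (array([172. ,   4.1,  43.8]), np.float64(5.4)) near (array([172. ,  -8.6,  41.9]), np.float64(-11.6))
-10 [array([303., 178.]), array([299., 204.]), array([294., 230.])] btn [660. 256.]
-5 [array([305., 173.]), array([300., 196.]), array([295., 221.])] btn [660. 253.]
0 [array([307., 168.]), array([302., 190.]), array([297., 212.])] btn [660. 250.]
5 [array([309., 164.]), array([303., 184.]), array([298., 204.])] btn [661. 248.]
10 [array([311., 161.]), array([305., 178.]), array([299., 196.])] btn [661. 246.]
```

Run:
```python
from roll import *
S=load('scene3');F=np.array([.4537,.1672,.1897])
g=lambda a,q=np.zeros(3):(proj(S,F-JY*a+q)-[225,110])*8
o=S['cam_to_world'][:3,3]
for a,rad in((.01,.019),(.034,.016),(.178,.017),(0,0)):
    C=F-JY*a; w=np.cross(unit(C-o),JY);w=unit(w); print(a,g(a),g(a,w*rad),g(a,-w*rad))
# intensity columns (crop rows)
im=S['img'].astype(int)
for X in(612,640,655,665,720,735,262,275): 
    u=round(225+(X+.5)/8-.5); print(X,[int(x) for x in im[110+26:110+44,u,0]],[int(x) for x in im[110+26:110+44,u,2]])
```

```text
0.01 [724.07162107 284.38096221] [721.99785676 334.09272193] [726.1549416  234.44012341]
0.034 [661.98106465 281.68328154] [660.35605456 323.51504396] [663.61237064 239.68944708]
0.178 [292.60540477 265.63482529] [291.64333519 309.78514133] [293.57140628 221.30406878]
0 [749.98761026 285.50694766] [749.98761026 285.50694766] [749.98761026 285.50694766]
612 [127, 125, 128, 148, 177, 199, 211, 218, 220, 214, 196, 173, 146, 131, 141, 151, 156, 156] [114, 112, 110, 107, 105, 113, 120, 124, 126, 120, 111, 98, 85, 93, 119, 134, 139, 139]
640 [155, 154, 159, 177, 189, 195, 215, 223, 221, 215, 198, 175, 149, 131, 139, 152, 155, 155] [139, 138, 138, 131, 113, 108, 120, 129, 127, 122, 113, 99, 86, 89, 115, 135, 139, 139]
655 [155, 153, 155, 165, 164, 167, 204, 222, 221, 215, 198, 177, 150, 131, 137, 152, 156, 156] [137, 137, 136, 127, 102, 92, 113, 127, 127, 122, 112, 101, 86, 87, 112, 134, 139, 139]
665 [155, 153, 154, 167, 191, 214, 223, 225, 222, 216, 201, 178, 151, 131, 135, 150, 156, 157] [137, 137, 135, 128, 118, 120, 128, 130, 128, 122, 114, 102, 87, 84, 108, 133, 139, 140]
720 [152, 152, 157, 180, 209, 220, 221, 219, 215, 204, 194, 180, 164, 144, 130, 134, 149, 153] [136, 135, 128, 117, 119, 125, 127, 125, 121, 116, 110, 102, 94, 82, 84, 107, 131, 137]
735 [153, 153, 156, 177, 207, 220, 221, 219, 216, 206, 194, 181, 167, 149, 135, 137, 151, 154] [136, 135, 127, 118, 120, 125, 126, 125, 122, 117, 111, 103, 97, 89, 88, 109, 133, 137]
262 [153, 149, 156, 177, 192, 204, 203, 199, 189, 173, 152, 135, 139, 151, 136, 104, 90, 91] [136, 123, 105, 105, 110, 116, 117, 114, 108, 100, 91, 91, 114, 134, 122, 93, 81, 82]
275 [158, 145, 127, 125, 130, 144, 177, 206, 200, 181, 157, 134, 134, 147, 134, 101, 89, 91] [135, 116, 82, 72, 76, 83, 101, 116, 113, 103, 89, 83, 106, 131, 121, 91, 81, 82]
```

```bash
python3 -m pendant '[0,-0.04,-0.013,0,0,0,0, 0,-0.04,-0.013,0.15,0,0,0, 0,-0.04,-0.013,0.3,0,0,0, 0,-0.04,-0.013,0.42,0,0,0, 0,-0.04,-0.013,0.5,0,0,0, 0,-0.04,-0.013,0.55,0,0,0, 0,-0.04,-0.013,0.59,0,0,0, 0,-0.04,-0.013,0.61,0,0,0, 0,-0.04,-0.013,0.63,0,0,0, 0,-0.04,-0.013,0.63,0,0,0]'
python3 -m pendant '[0,0,0,0.01,0,0,0, 0,0,0,0.02,0,0,0, 0,0,0,0.03,0,0,0, 0,0,0,0.03,0,0,0]'
```

```text
clock: 11.35
tool_pos: [0.4472, 0.0761, 0.0771]
eef_rot: [0.719, 0.695, -0.001, -0.0]
contact_force: [-0.4, -0.2, -0.6]
opening: 0.347
finger_force: 34.9
clock: 11.75
tool_pos: [0.4484, 0.0762, 0.073]
eef_rot: [0.719, 0.695, 0.0, 0.0]
contact_force: [1.7, 0.1, 2.4]
opening: 0.342
finger_force: 34.8
```

```bash
python3 -m pendant '[0,0,0.005,0.005,0,0,0, 0,0.02,0.005,0.005,0,0,0, 0,0.04,0.005,0.005,0,0,0, 0,0.06,0.005,0.005,0,0,0, 0,0.08,0.005,0.005,0,0,0, 0,0.08,0.005,0.005,0,0,0]'
python3 -m pendant '[0,0.01,0,0,0,0,0, 0,0.02,0,0,0,0,0, 0,0.02,0,0,0,0,0]'
```

```text
clock: 12.35
tool_pos: [0.4495, 0.088, 0.0721]
eef_rot: [0.719, 0.695, 0.0, 0.0]
contact_force: [4.3, -2.4, 3.8]
opening: 0.346
finger_force: 34.8
clock: 12.65
tool_pos: [0.4495, 0.0904, 0.0721]
eef_rot: [0.719, 0.695, -0.0, 0.0]
contact_force: [5.0, -3.4, 5.0]
opening: 0.351
finger_force: 34.7
```

```bash
python3 -m pendant '[0,0.01,0.008,-0.003,0,0,0, 0,0.02,0.008,-0.003,0,0,0, 0,0.02,0.008,-0.003,0,0,0]'
python3 -m pendant '[0,0.01,0,0,0,0,0, 0,0.02,0,0,0,0,0, 0,0.02,0,0,0,0,0]'
```

```text
clock: 12.95
tool_pos: [0.4495, 0.0932, 0.0723]
eef_rot: [0.719, 0.695, -0.001, -0.0]
contact_force: [3.0, -4.1, 2.3]
opening: 0.344
finger_force: 34.8
clock: 13.25
tool_pos: [0.4495, 0.0932, 0.0723]
eef_rot: [0.72, 0.694, -0.003, 0.001]
contact_force: [4.1, -9.8, 3.0]
opening: 0.346
finger_force: 34.8
```

```bash
python3 -m pendant '[0,-0.03,0,0,0,0,0, 0,-0.03,0,0,0,0,0, 0.45,-0.03,0,0,0,0,0, 0.6,-0.03,0,0,0,0,0, 1,-0.03,0,0,0,0,0, 1,-0.03,0,0,0,0,0, 1,-0.03,0,0,0,0,0, 1,-0.03,0,-0.2,0,0,0, 1,-0.03,0,-0.5,0,0,0, 1,-0.03,0,-0.9,0,0,0, 1,-0.03,0,-0.99,0,0,0, 1,-0.03,0,-0.99,0,0,0]'
python3 -m pendant '[1,-0.33,-0.5,-0.2,0,0,0, 1,-0.66,-0.8,-0.2,0,0,0, 1,-0.99,-0.8,-0.2,0,0,0, 1,-0.99,-0.8,-0.2,0,0,0, 1,-0.99,-0.8,-0.2,0,0,0, 1,-0.99,-0.8,-0.2,0,0,0]'
python3 - <<'E'
from plan import *
plan()
T=snap('top','top4');S=snap('scene','scene4')
Z=lambda i,x,y,w,h,k:cv2.resize(i[y:y+h,x:x+w],None,fx=k,fy=k,interpolation=cv2.INTER_CUBIC)
cv2.imwrite('pics/f1.png',np.clip(np.vstack([Z(T['img'],308,228,80,32,10),Z(S['img'],255,150,80,28,10)])*1.3,0,255).astype(np.uint8)[:600,:,::-1])
E
```

```text
clock: 14.45
tool_pos: [0.4516, 0.0931, 0.2238]
eef_rot: [0.719, 0.695, 0.002, 0.001]
contact_force: [-0.5, -0.3, -0.6]
opening: 1.0
finger_force: 0.0
clock: 15.05
tool_pos: [0.3243, -0.0531, 0.2504]
eef_rot: [0.72, 0.694, -0.001, -0.001]
contact_force: [0.8, 1.2, 0.7]
opening: 1.0
finger_force: 0.0
t 15.05 p [ 0.3243 -0.0531  0.2504] f [0.8 1.2 0.7] op 1.0
```

View pics/f1.png

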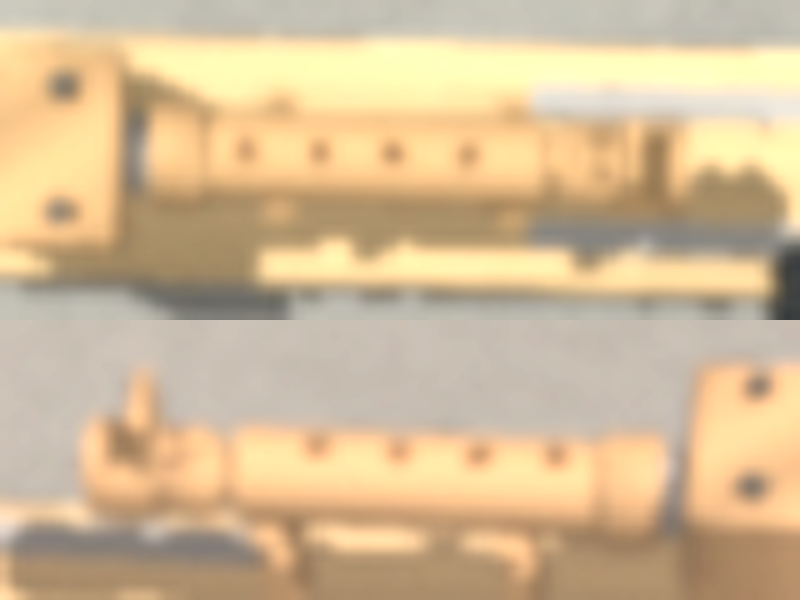

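Run:
```python
from roll import *
T=load('top4');S=load('scene4')
im=T['img'].astype(int)
for u in range(362,377): print(u,' '.join('%d/%d'%(im[v,u,0],im[v,u,2]) for v in range(235,253)))
print()
for u in(325,329,336,343,350): print(u,' '.join('%d/%d'%(im[v,u,0],im[v,u,2]) for v in range(235,253)))
F=np.array([.4524,.177,.09]);n=np.cross(-JY,[0,0,1])
for rho in(-10,-5,0,5,10):
    c,s=np.cos(np.radians(rho)),np.sin(np.radians(rho))
    g=lambda C,a,sd,up:proj(C,F-JY*a+n*sd+np.array([0,0,up])).round(2)
    for C in(T,S): print(rho,'tip far/c/near',[g(C,.169,.04*s+k*c,.04*c-k*s).tolist() for k in(.012,0,-.012)],'btn',g(C,.034,.0165*s,.0165*c),g(C,.112,.0165*s,.0165*c),'axis',g(C,.034,0,0),g(C,.112,0,0),g(C,.182,0,0))
```

```text
362 227/152 205/161 185/167 175/160 169/134 183/116 188/107 191/106 195/108 192/107 177/99 162/90 143/81 129/78 122/84 113/94 108/99 137/109
363 227/152 204/162 183/167 172/160 165/135 184/120 192/111 197/110 204/113 197/109 175/97 156/87 139/80 129/79 122/84 113/95 107/99 136/108
364 227/152 206/162 183/167 173/161 163/135 178/116 191/110 200/111 203/112 201/111 189/104 172/96 152/87 135/82 124/86 113/95 107/99 129/105
365 228/152 205/161 184/166 175/162 166/138 174/114 189/108 195/108 196/109 197/109 195/108 182/101 158/89 137/82 123/84 112/93 105/98 115/99
366 228/151 208/159 185/164 175/162 166/140 170/112 180/103 188/105 198/110 197/109 191/105 181/100 160/90 138/82 123/84 111/93 104/98 106/96
367 227/150 207/157 184/163 175/162 165/140 162/109 163/93 171/95 185/102 181/100 175/96 175/96 162/91 138/82 123/84 112/93 105/97 107/97
368 227/149 202/153 181/161 173/160 164/139 159/108 159/90 168/92 185/102 180/99 168/92 170/94 159/88 136/79 124/82 113/93 104/97 110/98
369 226/149 202/153 180/161 174/161 164/139 162/110 168/97 179/99 191/106 191/106 180/100 167/92 148/83 130/75 124/81
[... 2620 characters left out ...]
8] axis [311.86 166.8 ] [288.36 165.7 ] [267.43 164.72]
5 tip far/c/near [[370.29, 248.11], [370.39, 244.65], [370.48, 241.18]] btn [331.41 243.1 ] [353.61 243.75] axis [331.4  242.82] [353.4  243.47] [373.18 244.04]
5 tip far/c/near [[270.67, 153.32], [270.06, 155.75], [269.45, 158.21]] btn [311.75 163.07] [288.03 161.97] axis [311.86 166.8 ] [288.36 165.7 ] [267.43 164.72]
10 tip far/c/near [[370.24, 249.08], [370.36, 245.65], [370.47, 242.22]] btn [331.4  243.51] [353.6  244.16] axis [331.4  242.82] [353.4  243.47] [373.18 244.04]
10 tip far/c/near [[270.87, 152.91], [270.24, 155.07], [269.6, 157.27]] btn [311.79 162.79] [288.09 161.69] axis [311.86 166.8 ] [288.36 165.7 ] [267.43 164.72]
```

Run:
```python
from h import *
T=load('top4');S=load('scene4')
Z=lambda i,x,y,w,h,k:cv2.resize(i[y:y+h,x:x+w],None,fx=k,fy=k,interpolation=cv2.INTER_CUBIC)
a=Z(T['img'],360,232,22,24,18);b=Z(S['img'],260,150,22,24,18)
for i,t in((a,232),(b,150)):
    for k in range(24): cv2.line(i,(0,int((k+.5)*18)),(4 if (t+k)%5 else 14,int((k+.5)*18)),(255,0,0),1)
cv2.imwrite('pics/g1.png',np.clip(np.hstack([a,b])*1.25,0,255).astype(np.uint8)[:,:,::-1])
```

```text
(no output)
```

View pics/g1.png

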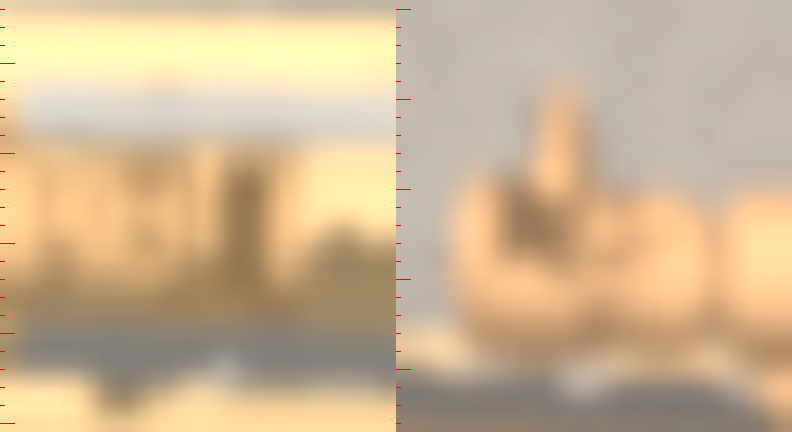

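Run:
```python
from roll import *
T=load('top4');S=load('scene4')
im=S['img'].astype(float)
F=np.array([.4524,.177,.09]);n=np.cross(-JY,[0,0,1])
o=S['cam_to_world'][:3,3]
# scene: upper silhouette edge, B channel, at body columns between buttons
for u in range(283,314,2):
    col=im[150:172,u,2]; d=np.abs(np.diff(col)); k=d[5:14].argmax()+5; w=d[k-2:k+3]; e=150+.5+(np.arange(k-2,k+3)*w).sum()/w.sum()
    # predicted edge at this u (body r=16)
    a=np.interp(-u,[-proj(S,F-JY*x)[0] for x in(0,.19)],[0,.19]); C=F-JY*a; q=-unit(np.cross(unit(C-o),JY)); q*=np.sign(q[2])
    print(u,'edge',e.round(2),'pred',proj(S,C+q*.016)[1].round(2),'axis',proj(S,C)[1].round(2))
for nm,I,c in(('scene',S,[(310.25,163),(302.3,162.9),(294.4,162.5),(286.3,161.9)]),('top',T,[(332.2,242.6),(339.5,242.7),(346.7,242.8),(354.2,243)])):
    g=I['img'].astype(float)[:,:,0]
    for x,y in c:
        x0,y0=round(x),round(y);p=g[y0-2:y0+3,x0-2:x0+3];base=(g[y0-2:y0+3,x0-4]+g[y0-2:y0+3,x0+4])[:,None]/2;w=np.clip(base-p-8,0,None)
        yy,xx=np.mgrid[y0-2:y0+3,x0-2:x0+3];print(nm,(w*xx).sum()/w.sum(),(w*yy).sum()/w.sum())
```

```text
283 edge 160.59 pred 160.59 axis 165.44
285 edge 160.81 pred 160.68 axis 165.53
287 edge 160.97 pred 160.77 axis 165.63
289 edge 159.8 pred 160.86 axis 165.72
291 edge 160.54 pred 160.95 axis 165.81
293 edge 160.63 pred 161.05 axis 165.91
295 edge 163.0 pred 161.14 axis 166.0
297 edge 160.75 pred 161.23 axis 166.09
299 edge 160.82 pred 161.32 axis 166.19
301 edge 161.65 pred 161.42 axis 166.28
303 edge 162.12 pred 161.51 axis 166.38
305 edge 161.77 pred 161.6 axis 166.47
307 edge 161.68 pred 161.69 axis 166.56
309 edge 161.95 pred 161.79 axis 166.66
311 edge 161.98 pred 161.88 axis 166.75
313 edge 161.56 pred 161.97 axis 166.85
scene 310.12987012987014 163.06926406926408
scene 302.4181360201511 163.06297229219143
scene 294.3814102564103 162.56410256410257
scene 286.28723404255317 162.05851063829786
top 332.2307692307692 242.6
top 339.54419889502765 242.73480662983425
top 346.82599580712787 242.8511530398323
top 354.31658291457285 243.05778894472363
```

```bash
python3 -c "
from plan import *
t=np.array([.4505,.090,.072])
plan((t+[0,0,.16],RJ),(t,RJ))"
```

```text
t 15.15 p [ 0.3258 -0.051   0.2507] f [-0.2  0.9  0.2] op 1.002
rows>=3.8 [0.965, 0.802, 0.124, -0.001, -0.0, 0.001]
rows>=3.0 [-0.0, -0.0, 0.995, 0.0, 0.0, -0.0]
rows>=0.2 [0.0, -0.0, 0.072, 0.0, 0.0, 0.0]
```

```bash
python3 -m pendant '[1,0.33,0.27,0.12,0,0,0, 1,0.66,0.54,0.12,0,0,0, 1,0.965,0.8,0.12,0,0,0, 1,0.965,0.8,0.12,0,0,0, 1,0.965,0.8,0.12,0,0,0, 1,0.965,0.8,0.12,0,0,0, 1,0.965,0.8,0.12,0,0,0]' 25
python3 -c "
from plan import *
t=np.array([.4505,.090,.072])
plan((t+[0,0,.03],RJ),(t,RJ))"
```

```text
clock: 15.85
tool_pos: [0.4485, 0.0888, 0.2323]
eef_rot: [0.718, 0.696, -0.002, -0.001]
contact_force: [0.5, -0.2, -0.2]
opening: 1.0
finger_force: 0.0
t 15.85 p [0.4485 0.0888 0.2323] f [ 0.5 -0.2 -0.2] op 1.0
rows>=2.6 [0.01, 0.016, 0.868, -0.002, 0.001, 0.001]
rows>=0.6 [-0.0, -0.0, 0.2, 0.0, -0.0, 0.0]
```

```bash
python3 -m pendant '[1,0.01,0.013,0.3,0,0,0, 1,0.01,0.013,0.6,0,0,0, 1,0.01,0.013,0.87,0,0,0, 1,0.01,0.013,0.97,0,0,0, 0.5,0.01,0.013,0.995,0,0,0, 0.5,0.01,0.013,0.995,0,0,0, 0.5,0.01,0.013,0.995,0,0,0, 0.5,0.01,0.013,0.995,0,0,0, 0.5,0.01,0.013,0.995,0,0,0]' 15
python3 -m pendant '[0.5,0,0,0.075,0,0,0, 0,0,0,0.075,0,0,0, 0,0,0,0.075,0,0,0, 0,0,0,0.075,0,0,0, 0,0,0,0.075,0,0,0]' 20
```

```text
clock: 16.75
tool_pos: [0.4521, 0.0901, 0.0845]
eef_rot: [0.719, 0.695, 0.0, -0.0]
contact_force: [-0.6, -0.1, -0.8]
opening: 0.569
finger_force: 0.0
clock: 17.25
tool_pos: [0.4503, 0.09, 0.0725]
eef_rot: [0.718, 0.696, -0.001, -0.001]
contact_force: [-5.1, 0.4, 2.2]
opening: 0.353
finger_force: 20.0
```

```bash
python3 -m pendant '[0,0,-0.005,0,0,0,0, 0,0,-0.002,0,-0.015,0,0, 0,0,0.001,0,-0.03,0,0, 0,0,0.004,0,-0.05,0,0, 0,0,0.004,0,-0.05,0,0, 0,0,0.004,0,-0.05,0,0]' 30
```

```text
clock: 17.85
tool_pos: [0.4518, 0.0897, 0.0726]
eef_rot: [0.717, 0.696, 0.026, 0.028]
contact_force: [-3.8, -1.9, 5.0]
opening: 0.347
finger_force: 29.9
```

```bash
python3 -m pendant '[0,0,0,0,0,0,0, 0.45,0,0,0,0,0,0, 0.6,0,0,0,0,0,0, 1,0,0,0,0,0,0, 1,0,0,0,0,0,0, 1,0,0,0,0,0,0, 1,0,0,-0.2,0,0,0, 1,0,0,-0.5,0,0,0, 1,0,0,-0.9,0,0,0, 1,0,0,-0.99,0,0,0, 1,0,0,-0.99,0,0,0]'
python3 -m pendant '[1,-0.33,-0.5,-0.2,0.05,0,0, 1,-0.66,-0.8,-0.2,0.05,0,0, 1,-0.99,-0.8,-0.2,0.05,0,0, 1,-0.99,-0.8,-0.2,0.05,0,0, 1,-0.99,-0.8,-0.2,0.05,0,0, 1,-0.99,-0.8,-0.2,0.05,0,0]'
python3 - <<'E'
from roll import *
T0,S0=load('top4'),load('scene4')
T=snap('top','top5');S=snap('scene','scene5')
for nm,I,c in(('scene',S,[(310.25,163),(302.3,162.9),(294.4,162.5),(286.3,161.9)]),('top',T,[(332.2,242.6),(339.5,242.7),(346.7,242.8),(354.2,243)])):
    g=I['img'].astype(float)[:,:,0]
    for x,y in c:
        x0,y0=round(x),round(y);p=g[y0-2:y0+3,x0-2:x0+3];base=(g[y0-2:y0+3,x0-4]+g[y0-2:y0+3,x0+4])[:,None]/2;w=np.clip(base-p-8,0,None)
        yy,xx=np.mgrid[y0-2:y0+3,x0-2:x0+3];print(nm,(w*xx).sum()/w.sum(),(w*yy).sum()/w.sum())
for Q in(S0,S): print('scene tip cols',Q['img'][151:160,268:271,2].T.tolist())
for Q in(T0,T): print('top tip',Q['img'][238:249,370:372,0].T.tolist())
plan()
E
```

```text
clock: 18.95
tool_pos: [0.4423, 0.0912, 0.2235]
eef_rot: [0.718, 0.694, 0.03, 0.029]
contact_force: [0.9, -0.0, 0.1]
opening: 0.999
finger_force: 0.0
clock: 19.55
tool_pos: [0.3132, -0.0552, 0.2405]
eef_rot: [0.72, 0.694, -0.001, -0.001]
contact_force: [0.7, 0.4, 0.6]
opening: 1.002
finger_force: 0.0
scene 309.88449848024317 162.86018237082067
scene 302.03344481605353 162.63545150501673
scene 294.3333333333333 162.08064516129033
scene 286.5028571428571 161.85714285714286
top 332.032 242.82
top 339.5345744680851 243.07978723404256
top 346.9255583126551 243.49379652605458
top 354.2943820224719 243.49662921348315
scene tip cols [[142, 143, 143, 137, 128, 120, 120, 120, 119], [142, 142, 142, 136, 123, 112, 108, 109, 109], [140, 141, 141, 138, 130, 120, 112, 107, 103]]
scene tip cols [[143, 143, 138, 130, 125, 122, 123, 123, 112], [142, 142, 136, 126, 118, 114, 112, 110, 103], [141, 142, 139, 134, 127, 121, 114, 108, 102]]
top tip [[175, 169, 173, 177, 179, 181, 180, 173, 151, 138, 129], [176, 174, 191, 195, 189, 185, 182, 173, 147, 134, 130]]
top tip [[175, 167, 172, 181, 187, 186, 182, 177, 167, 150, 132], [174, 168, 178, 195, 199, 194, 188, 184, 174, 149, 127]]
t 19.65 p [ 0.3148 -0.053   0.2409] f [ 0.9  0.6 -0.6] op 1.001
```

```bash
python3 -m pendant '[1,-0.2,0.4,0,0,0,0, 1,-0.37,0.86,0,0,0,0, 1,-0.37,0.86,0,0,0,0, 1,-0.37,0.86,0,0,0,0, 1,-0.37,0.86,0,0,0,0, 1,-0.37,0.86,0,0,0,0]' 40
python3 -c "
from plan import *
plan((np.array([.4442,-.1104,.1275]),RJ))"
```

```text
clock: 20.25
tool_pos: [0.4402, -0.1118, 0.2405]
eef_rot: [0.717, 0.697, -0.001, -0.001]
contact_force: [-0.9, -0.3, 0.2]
opening: 0.999
finger_force: 0.0
t 20.25 p [ 0.4402 -0.1118  0.2405] f [-0.9 -0.3  0.2] op 0.999
rows>=2.3 [0.01, 0.029, 0.754, -0.002, -0.0, 0.002]
```

```bash
python3 -m pendant '[1,0.01,0.028,0.2,0,0,0, 1,0.01,0.028,0.45,0,0,0, 1,0.01,0.028,0.65,0,0,0, 1,0.01,0.028,0.75,0,0,0, 0,0.01,0.028,0.75,0,0,0, 0,0.01,0.028,0.75,0,0,0, 0,0.01,0.028,0.75,0,0,0, 0,0.01,0.028,0.75,0,0,0, 0,0.01,0.028,0.75,0,0,0, 0,0.01,0.028,0.75,0,0,0, 0,0.01,0.028,0.75,0,0,0, 0,0.01,0.028,0.75,0,0,0]' 40
python3 -m pendant '[0,0,0,0,0,0,0, 0,0,0,0,0,0,0, 0,0.03,0,0,0,0,0, 0,0.08,0,0,0,0,0, 0,0.13,0,0,0,0,0, 0,0.18,0,0,0,0,0, 0,0.23,0,0,0,0,0, 0,0.27,0,0,0,0,0, 0,0.3,0,0,0,0,0, 0,0.32,0,0,0,0,0, 0,0.33,0,0,0,0,0, 0,0.33,0,0,0,0,0]'
```

```text
clock: 21.45
tool_pos: [0.4452, -0.1123, 0.1285]
eef_rot: [0.719, 0.695, -0.001, -0.0]
contact_force: [-0.1, -0.4, -0.8]
opening: 0.297
finger_force: 0.0
clock: 22.65
tool_pos: [0.4457, -0.0626, 0.1284]
eef_rot: [0.718, 0.696, -0.002, -0.001]
contact_force: [-4.2, -2.1, 5.2]
opening: 0.27
finger_force: 40.0
```

```bash
python3 -m pendant '[0,0.02,0,0,0,0,0, 0,0.04,0,0,0,0,0, 0,0.06,0,0,0,0,0, 0,0.07,0,0,0,0,0, 0,0.08,0,0,0,0,0, 0,0.08,0,0,0,0,0]'
python3 -m pendant '[0,0.01,0,0,0,0,0, 0,0.02,0,0,0,0,0, 0,0.02,0,0,0,0,0]'
```

```text
clock: 23.25
tool_pos: [0.446, -0.0509, 0.1284]
eef_rot: [0.718, 0.696, -0.002, -0.001]
contact_force: [-5.4, -2.6, 6.1]
opening: 0.272
finger_force: 40.0
clock: 23.55
tool_pos: [0.446, -0.0499, 0.1284]
eef_rot: [0.719, 0.695, -0.003, 0.0]
contact_force: [-3.6, -7.2, 7.3]
opening: 0.267
finger_force: 40.0
```

```bash
python3 -m pendant '[0,0.007,0,0,0,0,0, 0,0.014,0,0,0,0,0, 0,0.014,0,0,0,0,0]'
python3 - <<'E'
from plan import *
T=snap('top','top6');S=snap('scene','scene6');plan()
# post vs initial shift in scene: brown post mask centroid (lower part)
for f in('scene0','scene5','scene6','top0','top5','top6'):
    Q=load(f);h=cv2.cvtColor(Q['img'],cv2.COLOR_RGB2HSV).astype(int);i=Q['img'].astype(int)
    m=(i[:,:,0]-i[:,:,2]>45)&(i[:,:,0]<175)&(i[:,:,1]<105); b=np.zeros_like(m)
    if f[0]=='s': b[140:172,220:300]=1
    else: b[225:262,370:420]=1
    y,x=np.nonzero(m&b);print(f,len(x),x.mean() if len(x) else 0,y.mean() if len(x) else 0)
Z=lambda i,x,y,w,h,k:cv2.resize(i[y:y+h,x:x+w],None,fx=k,fy=k,interpolation=cv2.INTER_CUBIC)
cv2.imwrite('pics/h1.png',np.clip(Z(S['img'],230,132,114,66,7)*1.3,0,255).astype(np.uint8)[:,:,::-1])
E
```

```text
clock: 23.85
tool_pos: [0.446, -0.0499, 0.1283]
eef_rot: [0.72, 0.694, -0.004, 0.001]
contact_force: [-2.7, -11.8, 7.6]
opening: 0.264
finger_force: 40.0
t 23.95 p [ 0.446  -0.0499  0.1284] f [ -3.1 -11.3   7.3] op 0.265
scene0 152 247.625 158.60526315789474
scene5 153 233.43790849673204 158.05882352941177
scene6 37 252.94594594594594 163.02702702702703
top0 104 394.1442307692308 246.14423076923077
top5 102 401.7352941176471 246.77450980392157
top6 11 373.3636363636364 246.0
```

View pics/h1.png

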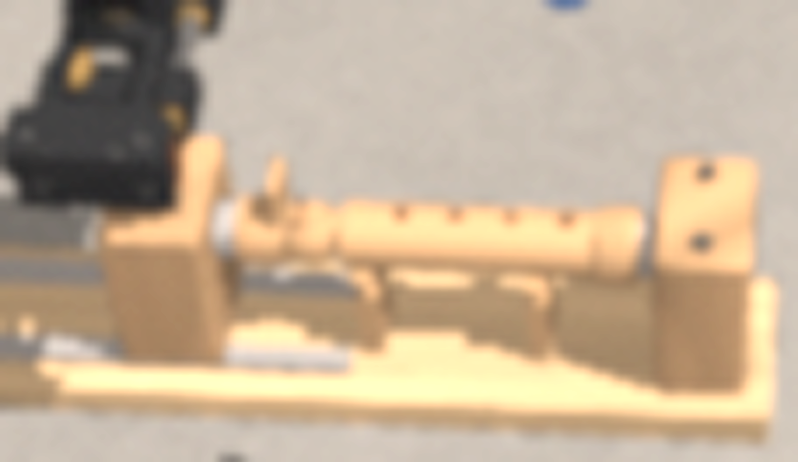

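```bash
python3 -m pendant '[0,0,0,0,0,0,0, 0.4,0,0,0,0,0,0, 0.7,0,0,0,0,0,0, 1,0,0,0,0,0,0, 1,0,0,0,0,0,0, 1,0,0,0,0,0,0, 1,0,0,-0.2,0,0,0, 1,0,0,-0.5,0,0,0, 1,0,0,-0.9,0,0,0, 1,0,0,-0.99,0,0,0, 1,0,0,-0.99,0,0,0]'
python3 -m pendant '[1,-0.5,-0.3,-0.1,0,0,0, 1,-0.99,-0.6,-0.1,0,0,0, 1,-0.99,-0.6,-0.1,0,0,0, 1,-0.99,-0.6,-0.1,0,0,0, 1,-0.99,-0.6,-0.1,0,0,0, 1,-0.99,-0.6,-0.1,0,0,0]'
python3 - <<'E'
from plan import *
T=snap('top','top7');S=snap('scene','scene7');plan()
for nm,I,c in(('scene',S,[(310.25,163),(302.3,162.9),(294.4,162.5),(286.3,161.9)]),('top',T,[(332.2,242.6),(339.5,242.7),(346.7,242.8),(354.2,243)])):
    g=I['img'].astype(float)[:,:,0]
    for x,y in c:
        x0,y0=round(x),round(y);p=g[y0-2:y0+3,x0-2:x0+3];base=(g[y0-2:y0+3,x0-4]+g[y0-2:y0+3,x0+4])[:,None]/2;w=np.clip(base-p-8,0,None)
        yy,xx=np.mgrid[y0-2:y0+3,x0-2:x0+3];print(nm,(w*xx).sum()/w.sum(),(w*yy).sum()/w.sum())
# saturation along the soldier axis line in both views: grey collars vs wood
for Q,n,l in((S,'scene',[(u,round(164.6+(u-260)*.0464)) for u in range(256,332)]),(T,'top',[(u,round(242.2+(u-320)*.03)) for u in range(314,392)])):
    print(n,l[0],' '.join(str(int(Q['img'][v,u,0])-int(Q['img'][v,u,2])) for u,v in l))
i=T['img'].astype(int);m=(i[:,:,0]-i[:,:,2]>45)&(i[:,:,0]<175)&(i[:,:,1]<105);y,x=np.nonzero(m[238:256,380:410]);print('post top px',len(x),x.mean()+380,y.mean()+238)
E
```

```text
clock: 25.05
tool_pos: [0.4496, -0.0451, 0.2799]
eef_rot: [0.719, 0.695, 0.002, 0.002]
contact_force: [0.2, 0.5, -0.2]
opening: 0.999
finger_force: 0.0
clock: 25.65
tool_pos: [0.3525, -0.1909, 0.2913]
eef_rot: [0.719, 0.695, -0.0, -0.001]
contact_force: [0.1, 0.0, -0.4]
opening: 1.004
finger_force: 0.0
t 25.75 p [ 0.3535 -0.1898  0.2917] f [-0.1 -0.2  0.7] op 0.998
scene 310.5174418604651 162.82558139534885
scene 302.4226804123711 162.4742268041237
scene 294.6027397260274 162.14383561643837
scene 286.80864197530866 161.94135802469137
top 331.65555555555557 242.76666666666668
top 339.31898734177213 243.09620253164556
top 346.641404805915 243.2939001848429
top 354.14452214452217 243.55944055944056
scene (256, 164) 91 90 81 61 32 17 22 53 81 89 91 91 89 87 80 77 81 87 92 93 93 84 86 93 92 92 93 92 94 93 94 93 93 94 94 93 94 93 94 94 94 94 94 93 94 91 91 92 92 93 93 93 93 94 93 93 94 93 82 80 85 87 88 88 77 45 23 48 76 83 83 84 81 76 72 79
top (314, 242) 97 98 98 97 96 79 40 23 51 84 95 93 92 90 89 95 96 83 77 91 97 97 97 98 91 79 80 94 98 97 97 94 78 75 91 97 98 98 98 91 81 86 96 97 98 97 97 94 85 90 90 88 90 85 84 82 84 83 66 55 63 75 51 21 15 36 76 88 86 77 70 82 89 89 87 85 81 71
post top px 75 388.92 246.22666666666666
```

```bash
python3 -c "
from plant import r
print(r.finish_job())"
```

```text
the job is handed in; nothing more can be done
None
```

The job is handed in at about 26 s: the soldier lies in the jig's forks, feet to the headstock and face up within a few degrees by my picture measurements, and the tailstock is pushed up until it stopped firmly (about 12 N), with both collars against its ends as far as the pictures show.

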